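# Thread the guide rod through the filing jig's bushings

### The arm

A 6-joint arm with a two-finger parallel gripper is mounted at the origin on the work surface. World frame = base frame: x ahead of the robot, y to its left, z up, the work surface at z = 0. Lengths are in m, angles in rad, forces in N, time in s.
With the tool pointing down it reaches from about 0.35 to 0.85 m from the base axis. Payload 8.1 kg.
Tool frame: the origin (TCP) lies midway between the tips of the shut fingers; the grasp point (between the pads) lies 19 mm behind it (bot.grasp_offset is the distance from the TCP to the grasp point, in m); z points along the fingers, y is the line along which they close (so a half turn about z gives the same grasp; the last joint's range is limited). The gripper opens to 85 mm and grips with 20 to 120 N. Pads are 22 mm wide; open, the fingers measure 114 mm over their backs; the gripper's body (76 mm by 85 mm) begins 54 mm behind the grasp point. The pads swing forward as they close: fully open they stand 13 mm farther back than shut.
Start: joints at [1.126, 0.13, 1.488, -0, 1.523, -0.085], TCP at [0.211, 0.562, 0.231] pointing down, gripper open.
Joint ranges: [-2.96, 2.96], [-0.89, 2.26], [0.02, 2.5], [-1.34, 4.48], [0, 2.73], [-2.66, 2.66]. Speed limits (rad/s): [2.39, 2.39, 2.79, 3.14, 3.14, 3.14].

### API

Orientations are given as a 3x3 rotation matrix whose columns are the frame's x, y, z axes.
In Python, from bench import bot gives the robot as it stands.
- The arm moves only by the tool play_rows, never from a script. Its argument "motion" is a list of rows, each a list of 3 entries, a list of its own where there are three numbers: the finger opening in m, from 0 to 0.0854, then the shift along the tool's x, y, z in m, then the turn about the tool's z in rad. A call has exactly 8 rows; each row is the pose to reach, as a shift and turn from the pose commanded when the call began, along the tool's axes at that moment; what a row does not reach only later rows make up. A row lasts 1/8 s, in which the tool goes at most 62.5 mm and 10.7 degrees, less where a joint would pass 70% of its speed; a pose out of reach is approached as far as the arm can. A call with a gripper value outside its range is refused whole. The fingers move at their own pace and stop on an object; the grip force is fixed at half the most. Time passes only in rows, so rows that repeat a pose let the fingers close, or fill a call up. It gives the time, the measured TCP pose, the force, the opening and the grip force at its end, in the units of the state.
- bot.get_obs(): the state, without advancing time (a new reading comes with each control period).
- bot.get_image(name): name is "scene" or "top" or "wrist"; returns the picture (400x640x3 uint8, red, green, blue); there is no depth.
- bot.camera_info(name): a dict with "intrinsics" (3x3 intrinsics, pixels), "camera_from_world" (4x4, takes a point from world to camera coordinates); the wrist camera has in their place "T_tool_cam" (4x4, takes a point from camera to tool coordinates, whose origin is the TCP and whose axes are the flange's). Camera axes: x right, y up, looking along -z (the intrinsics and any distortion apply to the point x, -y, -z); pixel columns grow to the right and rows downward; lengths in m; the calibration is good to about 2 mm. The wrist camera is an equidistant fisheye: a pixel r from the principal point sees the ray r / f radians off the axis. A picture is of the moment at which its call begins: read the wrist's pose just before it. camera_info takes no time and is no camera call.
- bot.job_done(): hands the job in; it is judged then, once.
Trained networks look in the newest picture that a camera, given by its name, has taken for a name from the list of things; names that differ only in an ending like _2 or _b are one class to them, and where a whole thing is asked for, a point or a joint stands for the part that bears it (a point fixed in the world has none). Each returns a list of dicts, best first, with "confidence" (0 to 1); they miss things now and then, are a little off and sometimes report something else, mostly with a low value. They report only what shows in the picture. A call takes as long as a camera call. They do not tell look-alikes from the thing itself.
- bot.find_in(camera, target): "pixel" ([column, row] in pixels, amid what is visible of it).
- bot.cut_out(camera, target): "region" (400x640 bool, what is visible of it) and "pixel" ([column, row] in pixels, amid what is visible of it).
The state is a dict: "t": time; "joint_pos": joint angles; "dq": joint speeds; "effort": joint torques, N m; "ee_pos": TCP position; "orientation": TCP orientation; "force": force on the tool from outside, world axes, zero at the start; "moment": the same for the moment, N m; "finger_gap": finger opening in m; "grasp_force": force on a finger pad.
Only numpy, scipy, OpenCV 4.12 (cv2) and the standard library are available. Lean on these libraries where they do the work, as an engineer would, in place of code of your own. Each camera call takes 0.05 s, during which the arm holds its last target. There are 200 camera calls.

### The job

Someone has parked the oil bottle on top of the blue jig bracket, over its bushing: lift it off and stand it upright, wholly on the round cork mat, without tipping or dropping it. Then take the red-knobbed guide rod from the wooden rack, thread it down from above through the bracket's upper bushing and then the lower one, and finish while still holding it there in the gripper, its tip sticking out at least a centimetre below the lower bushing but hanging clear of the steel base plate. Leave everything else where it is.

Things in the scene. Friction and masses are not known exactly. Their poses are not given: they have to be found in the camera images.
- bracket: Fixed blue jig bracket, a C open to +x. Origin on the table, on the bushings' vertical axis; z up. Steel base plate 130 x 110 mm, top at z=10. Column 60 wide, 14 thick at x=-53. Two level plates 14 mm thick: lower (90 x 60) z=60 to 74, upper (90 x 90, flat top) z=111 to 125, the column no higher. Each has a vertical through-bore (bushing, brass ring) 15 mm wide, chamfer 3 mm, at x=y=0.
- bush_upper (a point): Centre of the upper bushing's mouth, level with the top of the upper plate, 125 mm above the table; axes as the bracket's.
- bush_lower (a point): Centre of the lower bushing's exit, on the underside of the lower plate, 60 mm above the table, straight below bush_upper (50 mm of free space down to the base plate); axes as the bracket's.
- bottle_center (a point): Centre, 49 mm above the foot, of the loose white oil bottle with green band and cap: straight round body 52 mm wide up to 76 mm, shoulder, 26 mm cap, 98 mm tall in all, about 0.2 kg; z points up through its cap. It starts standing on the bracket's upper plate (foot 125 mm above the table), covering the upper bushing.
- bottle: The same bottle; origin at the centre of its foot.
- mat: Fixed round cork mat, 120 mm in diameter, 4 mm thick; origin at the centre of its underside, on the table.
- rack: Fixed light-wood rack, 50 mm deep (x), 200 mm long (y), top 135 mm above the table; origin on the table under its centre. Three through-holes 15 mm wide on its centre line at y = -70, 0 and +70 mm; in them the guide rod, punch and scriber hang upright by their heads, in any order. They lift straight up.
- rod: The loose guide rod, origin at its tip, z along the rod towards the knob. Bright steel shaft 12 mm in diameter and 120 mm long (the last 10 mm taper to 4 mm at the tip), then a round red knob with two black bands, 26 mm in diameter and 40 mm tall. About 0.16 kg.
- rod_knob (a point): Centre of the rod's red knob, the place to grip it, 140 mm from the tip along the rod; at the start 155 mm above the table.
- rod_tip (a point): The rod's lower end, 140 mm below the centre of the knob; at the start 15 mm above the table.
- punch: Bystander in the rack: thin steel punch with a round yellow head 22 mm in diameter and 30 mm tall, resting on the rack. Origin at its tip, 100 mm below the head's underside.
- scriber: Bystander in the rack: like the punch, with a brown wooden head.
- redcup: Bystander: red cup, 80 mm across and 100 mm tall, origin under its foot.
- tin: Bystander: yellow tin, 68 mm across and 90 mm tall, origin under its foot.
- screwjar: Bystander: glass jar with a steel lid, 60 mm across and 80 mm tall, origin under its foot.
- scales: Bystander: wooden handle block, 130 x 45 x 30 mm, origin under its centre.
There are look-alikes about, which are no part of the job. Several things look just like the mat: the one meant starts farthest from the robot's base.

How it is judged:
By the outcome, as a careful person would: the job done as asked, in the order asked, and still so for the second after the job is handed in, while the arm keeps its last pose, push and grip.
It also fails if it takes over 58 s, if anything falls off the work surface, if the arm or the gripper's body presses on something with over 40 N, if the wrist force passes 120 N, or if a joint passes its speed limit or range.

## Working session

There is one attempt and no reset: what is moved stays moved. The work goes in short steps, Python scripts to look and compute and a tool call to move; the robot and the scene stay as the last step left them, time stands still between calls to the robot, and variables do not carry over. Pictures are saved under pics/ and viewed, at most 10 in all, crops included, and the job is handed in when it is done.

Besides the shell and the picture viewer there is one more tool, called after "Call:" by a JSON object that holds its "method" and its "body", one argument or row to a line. play_rows: Moves the arm, as the interface text tells. Its arguments: {"type":"object","properties":{"motion":{"type":"array","items":{"type":"array"}}},"required":["motion"]}

```bash
mkdir -p pics
cat > h.py <<'E'
import numpy as np, cv2
from bench import bot
def snap(c,fn=None):
    im=bot.get_image(c)
    if fn: cv2.imwrite('pics/'+fn,im[:,:,::-1])
    return im
def ray(c,px,obs=None):
    """origin, direction in world"""
    ci=bot.camera_info(c); K=np.array(ci['intrinsics'])
    u=(px[0]-K[0,2])/K[0,0]; v=(px[1]-K[1,2])/K[1,1]
    if c=='wrist':
        r=np.hypot(u,v); s=np.sin(r)/r if r>1e-9 else 1
        d=np.array([u*s,-v*s,-np.cos(r)])
        T=np.array(ci['T_tool_cam']); W=np.eye(4); W[:3,:3]=obs['orientation']; W[:3,3]=obs['ee_pos']
        M=W@T
    else:
        d=np.array([u,-v,-1.]); M=np.linalg.inv(np.array(ci['camera_from_world']))
    d=M[:3,:3]@d
    return M[:3,3],d/np.linalg.norm(d)
def atz(c,px,z,obs=None):
    o,d=ray(c,px,obs); return o+d*(z-o[2])/d[2]
def tri(rs):
    A=sum(np.eye(3)-np.outer(d,d) for o,d in rs); b=sum((np.eye(3)-np.outer(d,d))@o for o,d in rs)
    p=np.linalg.solve(A,b); return p,[np.linalg.norm(np.cross(p-o,d)) for o,d in rs]
E
python3 - <<'E'
from h import *
np.set_printoptions(precision=4,suppress=True)
a=snap('scene','s.png');b=snap('top','t.png');o=bot.get_obs();snap('wrist','w.png')
print(o)
for c in ('scene','top'):
    ci=bot.camera_info(c);print(c,ci)
    for n in ('bottle','bottle_center','mat','rod_knob','rod','rack','bracket','punch','scriber','bush_lower'):
        try: print(c,n,[(np.round(r['pixel']).tolist(),round(r['confidence'],2)) for r in bot.find_in(c,n)])
        except Exception as e: print(n,e)
print(bot.camera_info('wrist'))
E
```

```text
{'t': 0.1, 'joint_pos': array([ 1.1256,  0.1311,  1.4892, -0.    ,  1.523 , -0.0854]), 'dq': array([ 0.0015, -0.0015, -0.0024,  0.0014, -0.0004, -0.    ]), 'effort': array([  0.0012, -57.0961, -50.1934,  -0.0002,   0.0085,   0.0001]), 'ee_pos': array([0.211 , 0.5611, 0.2303]), 'orientation': array([[-0.936 ,  0.3521, -0.0007],
       [ 0.3521,  0.936 , -0.0016],
       [ 0.0001, -0.0017, -1.    ]]), 'force': array([ 0.4066,  0.4233, -0.3872]), 'moment': array([ 0.0252,  0.0265, -0.0536]), 'grasp_force': 0.0, 'finger_gap': 0.08573324765236305}
scene {'intrinsics': array([[502.2254,   0.    , 309.687 ],
       [  0.    , 502.2254, 203.6144],
       [  0.    ,   0.    ,   1.    ]]), 'camera_from_world': array([[ 0.2117,  0.9773, -0.0109, -0.1239],
       [-0.7286,  0.1652,  0.6648,  0.327 ],
       [ 0.6515, -0.1328,  0.747 , -1.6297],
       [ 0.    ,  0.    ,  0.    ,  1.    ]])}
scene bottle [([438.0, 171.0], 0.59)]
scene bottle_center [([439.0, 166.0], 0.96)]
scene mat [([238.0, 202.0], 0.85), ([183.0, 191.0], 0.82), ([189.0, 237.0], 0.74)]
scene rod_knob [([266.0, 211.0], 0.78)]
sc
[... 632 characters left out ...]
tle_center []
top mat [([429.0, 299.0], 0.76), ([424.0, 236.0], 0.73), ([364.0, 264.0], 0.7)]
top rod_knob [([362.0, 206.0], 0.4)]
top rod [([328.0, 210.0], 0.72)]
top rack [([327.0, 212.0], 0.66)]
top bracket [([193.0, 224.0], 0.61)]
top punch [([332.0, 208.0], 0.42)]
top scriber [([299.0, 213.0], 0.54)]
top bush_lower [([194.0, 224.0], 0.72), ([327.0, 213.0], 0.26)]
{'intrinsics': array([[309.7069,   0.    , 323.0265],
       [  0.    , 309.7069, 196.406 ],
       [  0.    ,   0.    ,   1.    ]]), 'T_tool_cam': array([[ 0.0012,  0.9578,  0.2875,  0.0733],
       [ 1.    , -0.0011, -0.0006, -0.0004],
       [-0.0003,  0.2875, -0.9578, -0.1415],
       [ 0.    ,  0.    ,  0.    ,  1.    ]])}
```

```bash
sleep 1; ls pics
```

```text
s.png
t.png
w.png
```

View pics/s.png

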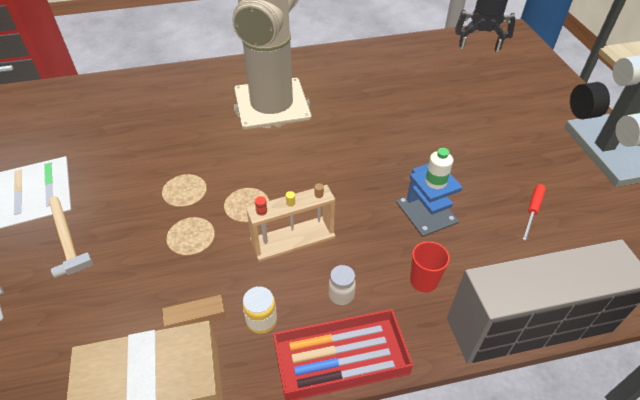

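View pics/t.png

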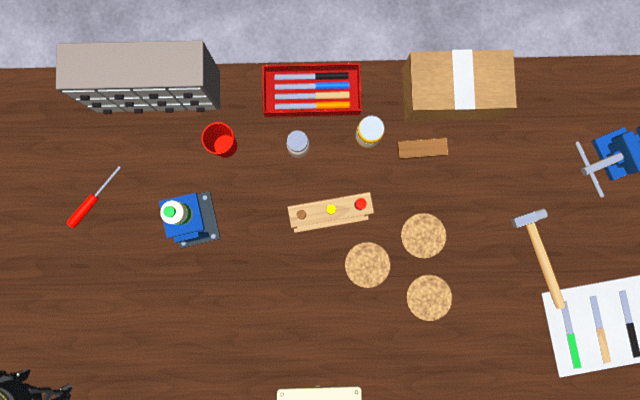

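The scene view shows the bottle at (439,166) on the bracket, the rack at (292,222) with the red knob at (261,205), and three cork mats at (184,190), (246,204) and (190,236). The top view shows the mats at (424,236), (367,265) and (429,298), and the red knob at (361,204).

```bash
cat > m1.py <<'E'
from h import *
np.set_printoptions(precision=4,suppress=True)
S,T=cv2.imread('pics/s.png'),cv2.imread('pics/t.png')
def blob(im,lo,hi,box):
    h=cv2.cvtColor(im,cv2.COLOR_BGR2HSV); x0,y0,x1,y1=box
    m=cv2.inRange(h,np.array(lo),np.array(hi))
    if lo[0]==0: m|=cv2.inRange(h,np.array([172,lo[1],lo[2]]),np.array([180,255,255]))
    k=np.zeros_like(m);k[y0:y1,x0:x1]=m[y0:y1,x0:x1]
    ys,xs=np.nonzero(k); return np.array([xs.mean(),ys.mean()]),len(xs),(xs.min(),ys.min(),xs.max(),ys.max())
g=((45,110,60),(80,255,255)); r=((0,150,60),(8,255,255))
for n,c,bs,bt in (('cap',g,(425,140,460,162),(150,195,195,230)),('knob',r,(250,192,275,216),(345,190,375,215))):
    a=blob(S,*c,bs);b=blob(T,*c,bt);print(n,a,b,tri([ray('scene',a[0]),ray('top',b[0])]))
for c in ('scene','top'):
    for q in bot.cut_out(c,'mat'):
        m=q['region'].astype(np.uint8); cs=max(cv2.findContours(m,0,2)[0],key=cv2.contourArea); 
        pts=np.array([atz(c,p[0].astype(float),0.004)[:2] for p in cs],np.float32)
        (x,y),rad=cv2.minEnclosingCircle(pts); print(c,'mat',q['pixel'],x,y,'r',rad,'dist',np.hypot(x,y),'extent',np.ptp(pts,axis=0),'mid',(pts.max(0)+pts.min(0))/2)
    for n in ('bottle','rod_knob','bracket','rack'):
        for q in bot.cut_out(c,n):
            ys,xs=np.nonzero(q['region']); print(c,n,q['confidence'],q['pixel'],xs.min(),ys.min(),xs.max(),ys.max(),len(xs))
E
python3 m1.py
python3 -c "
import cv2
a=cv2.imread('pics/s.png')[140:260,170:290];b=cv2.imread('pics/s.png')[135:235,390:470];t=cv2.imread('pics/t.png')[175:250,145:225]
f=lambda i:cv2.resize(i,(390,390),interpolation=cv2.INTER_CUBIC)
cv2.imwrite('pics/c.png',cv2.hconcat([f(b),f(t)]))"
```

```text
cap (array([442.8375, 152.2375]), 80, (np.int64(438), np.int64(148), np.int64(448), np.int64(157))) (array([175.5894, 212.3907]), 151, (np.int64(164), np.int64(205), np.int64(190), np.int64(223))) (array([0.5568, 0.314 , 0.2154]), [np.float64(0.005644910117304608), np.float64(0.005644910117304737)])
knob (array([260.6178, 204.8025]), 157, (np.int64(255), np.int64(196), np.int64(265), np.int64(214))) (array([360.3679, 203.2547]), 106, (np.int64(355), np.int64(198), np.int64(366), np.int64(209))) (array([ 0.57  , -0.1065,  0.1553]), [np.float64(0.0011578010211237245), np.float64(0.0011578010211237624)])
scene mat [190.4, 234.2] 0.49561455845832825 -0.2888326048851013 r 0.06002417579293251 dist 0.5736358289024115 extent [0.1196 0.1156] mid [ 0.4957 -0.2888]
scene mat [240.5, 201.8] 0.4226551651954651 -0.13755352795124054 r 0.06009186804294586 dist 0.4444753780787397 extent [0.1166 0.1176] mid [ 0.4221 -0.1381]
scene mat [183.2, 188.9] 0.33071041107177734 -0.2961088716983795 r 0.06315473467111588 dist 0.44390296224484843 extent [0.1253 0.1173] mid [ 0.3312 -0.2969]
scene bottle 0.58 [438
[... 163 characters left out ...]
, 227.3] 246 186 335 260 3743
top mat [422.9, 233.3] 0.49179962277412415 -0.28479626774787903 r 0.059347912669181824 dist 0.5683095838395588 extent [0.1148 0.1175] mid [ 0.4919 -0.2844]
top mat [428.8, 298.6] 0.3275756239891052 -0.2921297252178192 r 0.060332633554935455 dist 0.438914075631769 extent [0.1176 0.1171] mid [ 0.3283 -0.2934]
top mat [365.3, 260.8] 0.4184052646160126 -0.1327267289161682 r 0.05970378592610359 dist 0.43895256011006645 extent [0.1163 0.1173] mid [ 0.4176 -0.1328]
top bottle 0.94 [174.4, 214.1] 161 201 191 224 593
top rod_knob 0.51 [194.1, 224.9] 159 192 219 247 1922
top bracket 0.56 [192.9, 221.8] 159 193 218 247 1800
top rack 0.58 [327.0, 212.2] 288 194 372 232 1860
```

View pics/c.png

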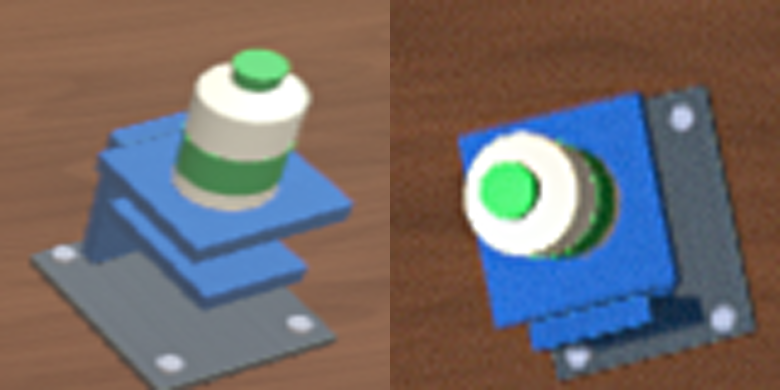

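Could be taken for my targets: bottle (only one, 439,166); the mats at scene (184,190), (246,204) and (190,236), of which the last is farthest from the base at 0.57 m; the knob: red (261,205), against yellow (291,199) and brown (319,190). The crop confirms the white bottle with green band and cap on the blue bracket.

```bash
cat >> h.py <<'E'
def shift(p,R=None,o=None):
    o=o or bot.get_obs(); return np.asarray(o['orientation']).T@(np.asarray(p)-o['ee_pos'])
E
python3 - <<'E'
from h import *
np.set_printoptions(precision=4,suppress=True)
print('capT',tri([ray('scene',(443,150.5)),ray('top',(169.4,211.5))]), atz('top',(169.4,211.5),.223),atz('scene',(443,150.5),.223))
print('plate',atz('top',(181.7,215.4),.125))
p=atz('top',(169.4,211.5),.223)
for q in ([p[0],p[1],.29],[p[0]-.0,p[1],.159]): print(shift(q))
print(np.linalg.norm(bot.get_obs()['ee_pos'][:2]))
E
```

```text
capT (array([0.5571, 0.3197, 0.2214]), [np.float64(0.00036109708333318194), np.float64(0.0003610970833332056)]) [0.5571 0.3195 0.223 ] [0.5587 0.3183 0.223 ]
plate [0.5537 0.3215 0.125 ]
[-0.4089 -0.1048 -0.0587]
[-0.4089 -0.1048  0.0723]
0.5999994301487236
```

Call:
{"method": "play_rows", "body": {
  "motion": [
    [0.085,[-0.04,-0.01,-0.04],0],
    [0.085,[-0.09,-0.022,-0.06],0],
    [0.085,[-0.15,-0.038,-0.06],0],
    [0.085,[-0.21,-0.054,-0.06],0],
    [0.085,[-0.27,-0.07,-0.06],0],
    [0.085,[-0.33,-0.085,-0.06],0],
    [0.085,[-0.38,-0.097,-0.06],0],
    [0.085,[-0.409,-0.105,-0.06],0]
  ]
}}

```text
t: 2.65
ee_pos: [0.5591, 0.3172, 0.2909]
orientation: [[-0.935, 0.354, -0.0], [0.354, 0.935, -0.0], [-0.0, -0.0, -1.0]]
force: [-0.5, 0.3, -0.2]
finger_gap: 0.0852
grasp_force: 0.0
```

Run:
```python
from h import *
np.set_printoptions(precision=4,suppress=True)
o=bot.get_obs();im=snap('wrist','w2.png');print(o['t'],o['ee_pos'],o['joint_pos'],o['dq'])
h=cv2.cvtColor(im,cv2.COLOR_RGB2HSV);m=cv2.inRange(h,np.array((45,110,60)),np.array((80,255,255)))
n,l,st,ce=cv2.connectedComponentsWithStats(m)
for i in range(1,n):
    if st[i,4]>60: print(st[i],ce[i],atz('wrist',ce[i],.223,o))
print([ (r['pixel'],r['confidence']) for r in bot.find_in('wrist','bottle')])
```

```text
2.65 [0.5591 0.3172 0.2909] [ 0.4366  0.2308  1.2681 -0.0003  1.6429 -0.7722] [-0.3113  0.2517 -0.2874  0.0105  0.0417 -0.3219]
[628  12  12  15  91] [635.0989  18.6703] [0.4831 0.6929 0.223 ]
[301 156  48  16 170] [323.8588 160.4294] [0.5253 0.3302 0.223 ]
[309 190  33  34 891] [325.266  206.4916] [0.5568 0.3195 0.223 ]
[([324.1, 192.7], 0.76)]
```

View pics/w2.png

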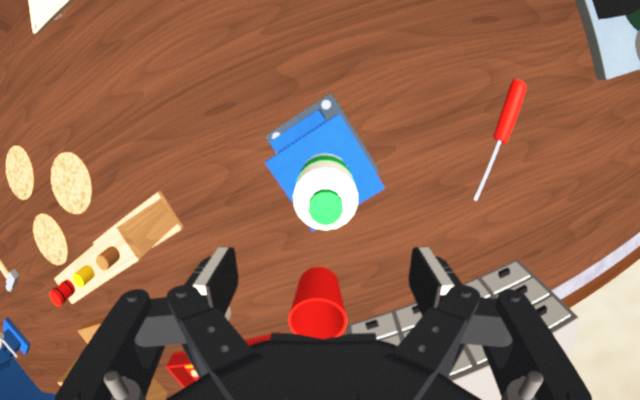

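The wrist view shows the bottle cap at (325,206), centred between the open fingers; it measures (0.557, 0.3195), agreeing with the two fixed cameras. Descend and grip.

Call:
{"method": "play_rows", "body": {
  "motion": [
    [0.085,[0,0.001,0.02],0],
    [0.085,[0,0.001,0.05],0],
    [0.085,[0,0.001,0.08],0],
    [0.085,[0,0.001,0.105],0],
    [0.085,[0,0.001,0.124],0],
    [0.085,[0,0.001,0.132],0],
    [0.07,[0,0.001,0.132],0],
    [0.06,[0,0.001,0.132],0]
  ]
}}

```text
t: 3.75
ee_pos: [0.5581, 0.3206, 0.1606]
orientation: [[-0.936, 0.352, 0.002], [0.352, 0.936, 0.001], [-0.001, 0.001, -1.0]]
force: [0.4, 0.0, 0.6]
finger_gap: 0.0601
grasp_force: 0.0
```

Call:
{"method": "play_rows", "body": {
  "motion": [
    [0.055,[0,0,0],0],
    [0.04,[0,0,0],0],
    [0.04,[0,0,0],0],
    [0.04,[0,0,0],0],
    [0.04,[0,0,0],0],
    [0.04,[0,0,0],0],
    [0.04,[0,0,0],0],
    [0.04,[0,0,-0.004],0]
  ]
}}

```text
t: 4.75
ee_pos: [0.5571, 0.32, 0.1629]
orientation: [[-0.936, 0.352, -0.001], [0.352, 0.936, -0.0], [0.001, -0.001, -1.0]]
force: [0.1, 0.1, -2.8]
finger_gap: 0.0511
grasp_force: 62.6
```

Call:
{"method": "play_rows", "body": {
  "motion": [
    [0.04,[0,0,-0.015],0],
    [0.04,[0,0,-0.04],0],
    [0.04,[0,0,-0.07],0],
    [0.04,[0,0,-0.09],0],
    [0.04,[-0.003,-0.01,-0.1],0],
    [0.04,[-0.008,-0.03,-0.105],0],
    [0.04,[-0.016,-0.06,-0.105],0],
    [0.04,[-0.026,-0.1,-0.105],0]
  ]
}}

```text
t: 5.75
ee_pos: [0.5456, 0.2155, 0.2669]
orientation: [[-0.936, 0.352, -0.002], [0.352, 0.936, -0.001], [0.002, -0.002, -1.0]]
force: [1.0, -0.6, -1.7]
finger_gap: 0.0504
grasp_force: 62.8
```

Call:
{"method": "play_rows", "body": {
  "motion": [
    [0.04,[-0.011,-0.045,0],0],
    [0.04,[-0.023,-0.09,0],0],
    [0.04,[-0.036,-0.138,0],0],
    [0.04,[-0.049,-0.186,0],0],
    [0.04,[-0.062,-0.234,0],0],
    [0.04,[-0.074,-0.282,0],0],
    [0.04,[-0.086,-0.328,0],0],
    [0.04,[-0.097,-0.37,0],0]
  ]
}}

```text
t: 6.75
ee_pos: [0.5051, -0.1653, 0.2671]
orientation: [[-0.935, 0.353, -0.002], [0.353, 0.935, 0.0], [0.002, -0.0, -1.0]]
force: [0.5, 0.2, -1.9]
finger_gap: 0.0507
grasp_force: 62.9
```

Call:
{"method": "play_rows", "body": {
  "motion": [
    [0.04,[-0.01,-0.04,0],0],
    [0.04,[-0.019,-0.073,0],0],
    [0.04,[-0.026,-0.099,0],0],
    [0.04,[-0.03,-0.114,0],0],
    [0.04,[-0.0315,-0.12,0],0],
    [0.04,[-0.0315,-0.12,0.015],0],
    [0.04,[-0.0315,-0.12,0.05],0],
    [0.04,[-0.0315,-0.12,0.09],0]
  ]
}}

```text
t: 7.75
ee_pos: [0.4947, -0.2853, 0.177]
orientation: [[-0.936, 0.351, 0.001], [0.351, 0.936, -0.0], [-0.001, 0.0, -1.0]]
force: [0.3, -0.3, -2.6]
finger_gap: 0.0506
grasp_force: 62.9
```

Run:
```python
from h import *
np.set_printoptions(precision=4,suppress=True)
o=bot.get_obs();print(o['t'],o['ee_pos'],o['finger_gap'],o['dq'])
print(shift([.494,-.287,.039],o=o))
```

```text
7.75 [ 0.4947 -0.2853  0.177 ] 0.05057918655319492 [ 0.0002  0.2064  0.4025 -0.0018 -0.586   0.0007]
[ 0.0001 -0.0019  0.138 ]
```

Call:
{"method": "play_rows", "body": {
  "motion": [
    [0.04,[0,-0.0015,0.03],0],
    [0.04,[0,-0.0015,0.06],0],
    [0.04,[0,-0.0015,0.09],0],
    [0.04,[0,-0.0015,0.11],0],
    [0.04,[0,-0.0015,0.122],0],
    [0.04,[0,-0.0015,0.13],0],
    [0.04,[0,-0.0015,0.135],0],
    [0.04,[0,-0.0015,0.137],0]
  ]
}}

```text
t: 8.75
ee_pos: [0.4941, -0.2881, 0.0417]
orientation: [[-0.936, 0.352, 0.001], [0.352, 0.936, -0.001], [-0.001, -0.0, -1.0]]
force: [-0.3, -0.3, -2.8]
finger_gap: 0.0505
grasp_force: 62.9
```

Call:
{"method": "play_rows", "body": {
  "motion": [
    [0.04,[0,0,0.001],0],
    [0.04,[0,0,0.001],0],
    [0.04,[0,0,0.0015],0],
    [0.04,[0,0,0.0015],0],
    [0.04,[0,0,0.0015],0],
    [0.04,[0,0,0.0015],0],
    [0.04,[0,0,0.0015],0],
    [0.04,[0,0,0.0015],0]
  ]
}}

```text
t: 9.75
ee_pos: [0.4938, -0.2878, 0.0399]
orientation: [[-0.936, 0.352, 0.0], [0.352, 0.936, -0.0], [-0.0, -0.0, -1.0]]
force: [-0.4, 0.0, -1.2]
finger_gap: 0.0508
grasp_force: 62.9
```

Call:
{"method": "play_rows", "body": {
  "motion": [
    [0.04,[0,0,0.0005],0],
    [0.04,[0,0,0.0005],0],
    [0.04,[0,0,0.001],0],
    [0.04,[0,0,0.001],0],
    [0.04,[0,0,0.001],0],
    [0.04,[0,0,0.001],0],
    [0.04,[0,0,0.001],0],
    [0.04,[0,0,0.001],0]
  ]
}}

```text
t: 10.75
ee_pos: [0.494, -0.2879, 0.0399]
orientation: [[-0.936, 0.352, 0.0], [0.352, 0.936, -0.0], [-0.0, -0.0, -1.0]]
force: [-4.5, 2.9, 9.7]
finger_gap: 0.0509
grasp_force: 64.1
```

Call:
{"method": "play_rows", "body": {
  "motion": [
    [0.052,[0,0,-0.0005],0],
    [0.06,[0,0,-0.0005],0],
    [0.07,[0,0,-0.0005],0],
    [0.08,[0,0,-0.0005],0],
    [0.085,[0,0,-0.0005],0],
    [0.085,[0,0,-0.01],0],
    [0.085,[0,0,-0.03],0],
    [0.085,[0,0,-0.06],0]
  ]
}}

```text
t: 11.75
ee_pos: [0.4935, -0.2876, 0.1001]
orientation: [[-0.936, 0.352, -0.001], [0.352, 0.936, 0.0], [0.001, 0.0, -1.0]]
force: [0.8, 0.1, 0.2]
finger_gap: 0.0849
grasp_force: 0.0
```

Call:
{"method": "play_rows", "body": {
  "motion": [
    [0.085,[0,0,-0.04],0],
    [0.085,[0,0,-0.08],0],
    [0.085,[0,0,-0.13],0],
    [0.085,[0,0,-0.18],0],
    [0.085,[0,0,-0.2],0],
    [0.085,[-0.01,0.02,-0.2],0],
    [0.085,[-0.02,0.05,-0.2],0],
    [0.085,[-0.02,0.05,-0.2],0]
  ]
}}

```text
t: 12.75
ee_pos: [0.5307, -0.2464, 0.2987]
orientation: [[-0.937, 0.35, -0.0], [0.35, 0.937, 0.001], [0.001, 0.001, -1.0]]
force: [0.3, -0.4, -0.5]
finger_gap: 0.085
grasp_force: 0.0
```

```bash
cat > m2.py <<'E'
from h import *
np.set_printoptions(precision=4,suppress=True)
o=bot.get_obs();W=snap('wrist','w3.png');T=snap('top','t3.png');S=snap('scene','s3.png');print(o['t'],o['ee_pos'],o['dq'])
def comps(im,lo,hi,mn=40):
    h=cv2.cvtColor(im,cv2.COLOR_RGB2HSV);m=cv2.inRange(h,np.array(lo),np.array(hi))
    if lo[0]==0: m|=cv2.inRange(h,np.array([172,lo[1],lo[2]]),np.array([180,255,255]))
    n,l,st,ce=cv2.connectedComponentsWithStats(m)
    return [(st[i].tolist(),ce[i]) for i in range(1,n) if st[i,4]>mn]
for c,im in (('wrist',W),('top',T),('scene',S)):
    print(c,'green',[(a,b,atz(c,b,.102,o)) for a,b in comps(im,(45,110,60),(80,255,255))])
    print(c,'red',[(a,b,atz(c,b,.165,o)) for a,b in comps(im,(0,150,60),(8,255,255))])
    print(c,'brass',[(a,b,atz(c,b,.125,o)) for a,b in comps(im,(15,90,80),(32,255,255),8)])
E
python3 m2.py
python3 -c "
import cv2
w=cv2.imread('pics/w3.png');t=cv2.imread('pics/t3.png');s=cv2.imread('pics/s3.png')
f=lambda i,x,y,a:cv2.resize(i[y:y+a*3//4,x:x+a],(400,300),interpolation=cv2.INTER_CUBIC)
cv2.imwrite('pics/c3.png',cv2.vconcat([cv2.hconcat([f(t,140,180,90),f(t,340,175,130)]),cv2.hconcat([f(s,150,150,200),f(w,0,0,533)])]))"
```

```text
12.75 [ 0.5307 -0.2464  0.2987] [-0.033  -0.0042  0.012  -0.0201 -0.0003 -0.0273]
wrist green [([40, 58, 17, 39, 236], array([47.822 , 76.8602]), array([ 0.2465, -0.5688,  0.102 ])), ([267, 145, 21, 21, 349], array([277.1175, 155.235 ]), array([ 0.4945, -0.2874,  0.102 ]))]
wrist red [([448, 159, 38, 34, 847], array([466.405 , 174.9563]), array([ 0.5678, -0.1103,  0.165 ])), ([579, 168, 59, 54, 2186], array([609.3129, 192.2223]), array([0.6663, 0.1076, 0.165 ])), ([0, 214, 15, 43, 251], array([  5.7012, 235.7331]), array([ 0.4236, -0.7488,  0.165 ])), ([461, 237, 109, 78, 3303], array([530.9204, 274.1272]), array([ 0.724 , -0.0429,  0.165 ])), ([464, 344, 11, 7, 44], array([468.    , 346.3182]), array([ 0.8014, -0.1418,  0.165 ]))]
wrist brass [([202, 4, 81, 79, 4241], array([241.552 ,  42.3532]), array([ 0.3678, -0.2746,  0.125 ])), ([326, 19, 85, 82, 4427], array([368.3578,  59.1093]), array([ 0.4317, -0.1611,  0.125 ])), ([626, 73, 9, 18, 55], array([629.1636,  82.1273]), array([0.5431, 0.2393, 0.125 ])), ([395, 84, 109, 72, 229], array([436.3188, 123.    ]), array([ 0.5165, -0.11
[... 6293 characters left out ...]
array([296.292 , 248.2409]), array([ 0.6838, -0.0495,  0.125 ])), ([163, 295, 62, 31, 1096], array([192.5566, 310.0447]), array([ 0.7869, -0.2778,  0.125 ])), ([242, 296, 34, 25, 262], array([259.916 , 312.4847]), array([ 0.8211, -0.1492,  0.125 ])), ([246, 318, 31, 16, 94], array([262.7234, 328.9681]), array([ 0.8572, -0.1492,  0.125 ])), ([191, 320, 32, 80, 517], array([213.8917, 370.8491]), array([ 0.9199, -0.2475,  0.125 ])), ([175, 325, 10, 2, 10], array([179.5, 325.5]), array([ 0.8152, -0.3043,  0.125 ])), ([290, 335, 42, 13, 226], array([310.3142, 341.1283]), array([ 0.9013, -0.0658,  0.125 ])), ([293, 352, 43, 11, 76], array([313.8026, 356.9342]), array([ 0.9332, -0.0662,  0.125 ]))]
```

View pics/c3.png

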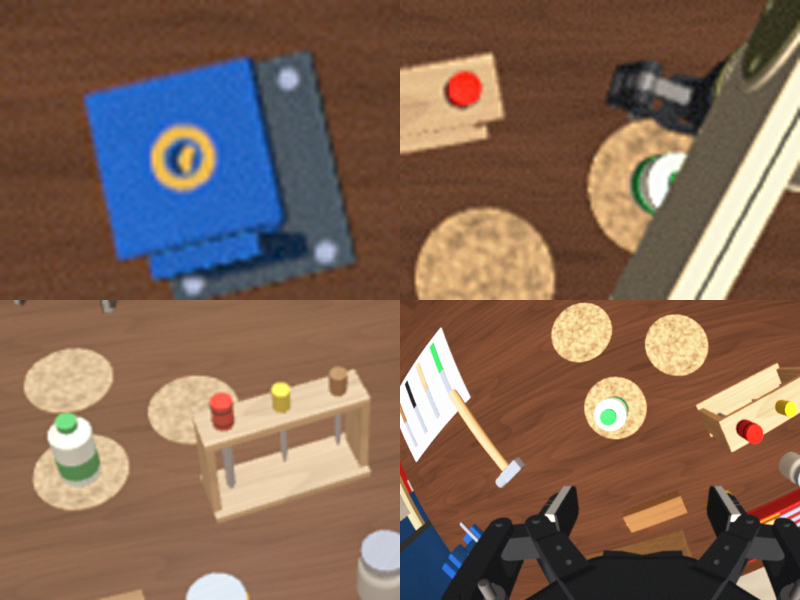

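The crops show the bottle upright in the middle of the far mat, (0.4945,-0.287). The upper bushing is free, its brass ring at top pixel (181,215), and the red knob is at wrist pixel (466,175). Next I hover over the knob with the fingers turned across the rack.

Call:
{"method": "play_rows", "body": {
  "motion": [
    [0.085,[0.002,0.02,0],0.17],
    [0.085,[0.004,0.05,0],0.34],
    [0.085,[0.007,0.08,0],0.51],
    [0.07,[0.009,0.11,0.01],0.68],
    [0.06,[0.011,0.13,0.02],0.85],
    [0.06,[0.0123,0.144,0.03],1.02],
    [0.06,[0.0123,0.144,0.03],1.026],
    [0.06,[0.0123,0.144,0.03],1.026]
  ]
}}

```text
t: 13.9
ee_pos: [0.5691, -0.1099, 0.2692]
orientation: [[-0.187, 0.982, 0.0], [0.982, 0.187, -0.0], [-0.001, 0.0, -1.0]]
force: [-0.3, -0.1, 0.2]
finger_gap: 0.0602
grasp_force: 0.0
```

```bash
cat > m3.py <<'E'
import sys
from h import *
np.set_printoptions(precision=4,suppress=True)
o=bot.get_obs();W=snap('wrist','w4.png');print(o['t'],o['ee_pos'],o['joint_pos'],abs(o['dq']).max())
h=cv2.cvtColor(W,cv2.COLOR_RGB2HSV);m=cv2.inRange(h,np.array((0,130,60)),np.array((8,255,255)))|cv2.inRange(h,np.array((172,130,60)),np.array((180,255,255)))
n,l,st,ce=cv2.connectedComponentsWithStats(m)
for i in range(1,n):
    if st[i,4]>100: print(st[i],ce[i],atz('wrist',ce[i],.175,o),atz('wrist',ce[i],.155,o))
print(bot.find_in('wrist','rod_knob'))
print('brass', [atz('top',(181.2,215.1),.125), atz('scene',(436.25,180.5),.125)], tri([ray('top',(181.2,215.1)),ray('scene',(436.25,180.5))]))
E
python3 m3.py
```

```text
13.9 [ 0.5691 -0.1099  0.2692] [-0.2789  0.0621  1.4922 -0.0004  1.587  -0.467 ] 0.01028935705871225
[ 483   41  111  188 9402] [539.3564 134.0222] [ 0.7498 -0.013   0.175 ] [ 0.7663 -0.0109  0.155 ]
[310 172  31  39 963] [324.8442 191.0883] [ 0.5691 -0.1032  0.175 ] [ 0.5703 -0.1087  0.155 ]
[  0 316  35  84 659] [ 16.1214 377.2064] [-0.0544 -0.6774  0.175 ] [-0.1061 -0.7316  0.155 ]
[{'pixel': [325.3, 191.8], 'confidence': 0.91}]
brass [array([0.5545, 0.3227, 0.125 ]), array([0.5587, 0.3204, 0.125 ])] (array([0.5546, 0.3235, 0.1203]), [np.float64(0.0005176519197401744), np.float64(0.0005176519197400697)])
```

View pics/w4.png

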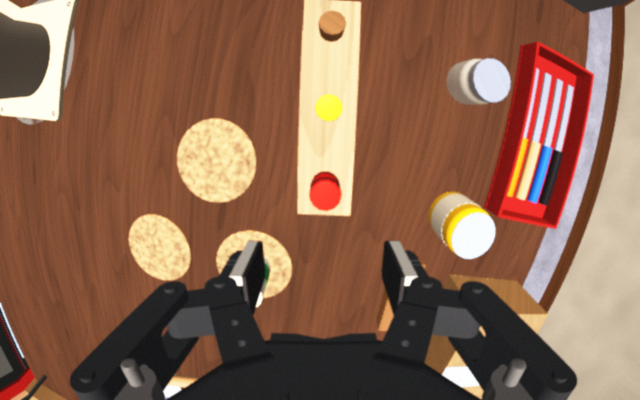

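The wrist view shows the red knob's top at about (325,193), between the jaws and at the end of the rack; yellow is at (329,107) and brown at (332,25). It measures about (0.5695,-0.1055), in agreement with the fixed cameras (z 0.155).

Call:
{"method": "play_rows", "body": {
  "motion": [
    [0.06,[0.0042,0.001,0.03],0],
    [0.06,[0.0042,0.001,0.06],0],
    [0.06,[0.0042,0.001,0.09],0],
    [0.06,[0.0042,0.001,0.11],0],
    [0.06,[0.0042,0.001,0.121],0],
    [0.06,[0.0042,0.001,0.126],0],
    [0.06,[0.0042,0.001,0.127],0],
    [0.04,[0.0042,0.001,0.127],0]
  ]
}}

```text
t: 15.0
ee_pos: [0.5701, -0.1047, 0.1428]
orientation: [[-0.184, 0.983, 0.001], [0.983, 0.184, -0.0], [-0.001, 0.001, -1.0]]
force: [-0.4, 0.2, 0.4]
finger_gap: 0.0431
grasp_force: 0.0
```

Call:
{"method": "play_rows", "body": {
  "motion": [
    [0.03,[0,0,0],0],
    [0.015,[0,0,0],0],
    [0.015,[0,0,0],0],
    [0.015,[0,0,0],0],
    [0.015,[0,0,0],0],
    [0.015,[0,0,0],0],
    [0.015,[0,0,-0.005],0],
    [0.015,[0,0,-0.015],0]
  ]
}}

```text
t: 16.0
ee_pos: [0.5687, -0.1044, 0.1562]
orientation: [[-0.184, 0.983, -0.002], [0.983, 0.184, 0.001], [0.001, -0.002, -1.0]]
force: [0.2, -0.8, -0.7]
finger_gap: 0.0247
grasp_force: 58.9
```

Call:
{"method": "play_rows", "body": {
  "motion": [
    [0.015,[0,0,-0.02],0],
    [0.015,[0,0,-0.045],0],
    [0.015,[0,0,-0.075],0],
    [0.015,[0,0,-0.105],0],
    [0.015,[0,0,-0.132],0],
    [0.015,[0,0,-0.15],0],
    [0.015,[0,0,-0.158],0],
    [0.015,[0,0,-0.16],0]
  ]
}}

```text
t: 17.0
ee_pos: [0.5695, -0.1046, 0.3168]
orientation: [[-0.184, 0.983, -0.0], [0.983, 0.184, 0.0], [0.0, -0.0, -1.0]]
force: [0.5, -0.6, -1.4]
finger_gap: 0.0244
grasp_force: 58.9
```

Call:
{"method": "play_rows", "body": {
  "motion": [
    [0.015,[0.015,0.0023,0],0],
    [0.015,[0.05,0.0077,0],0],
    [0.015,[0.1,0.0155,0],0],
    [0.015,[0.15,0.0232,0],0],
    [0.015,[0.2,0.0309,0],0],
    [0.015,[0.25,0.0387,0],0],
    [0.015,[0.3,0.0464,0],0],
    [0.015,[0.345,0.0534,0],0]
  ]
}}

```text
t: 18.0
ee_pos: [0.5571, 0.247, 0.3155]
orientation: [[-0.185, 0.983, -0.002], [0.983, 0.185, -0.0], [0.0, -0.002, -1.0]]
force: [0.7, -0.6, -1.8]
finger_gap: 0.0243
grasp_force: 59.0
```

Call:
{"method": "play_rows", "body": {
  "motion": [
    [0.015,[0.035,0.0054,0],0],
    [0.015,[0.06,0.0093,0],0],
    [0.015,[0.073,0.0113,0],0],
    [0.015,[0.077,0.012,0],0],
    [0.015,[0.077,0.012,0.02],0],
    [0.015,[0.077,0.012,0.03],0],
    [0.015,[0.077,0.012,0.03],0],
    [0.015,[0.077,0.012,0.03],0]
  ]
}}

```text
t: 19.0
ee_pos: [0.5563, 0.3218, 0.287]
orientation: [[-0.183, 0.983, 0.0], [0.983, 0.183, 0.0], [0.0, 0.0, -1.0]]
force: [-0.1, 0.6, -2.2]
finger_gap: 0.0244
grasp_force: 59.1
```

```bash
cat > m4.py <<'E'
from h import *
np.set_printoptions(precision=4,suppress=True)
o=bot.get_obs();W=snap('wrist','w5.png');T=snap('top','t5.png');S=snap('scene','s5.png');print(o['t'],o['ee_pos'],o['finger_gap'],abs(o['dq']).max(),o['orientation'])
f=lambda i,x,y,a,b,w:cv2.resize(i[y:y+b,x:x+a],(w,int(w*b/a)),interpolation=cv2.INTER_CUBIC)[:,:,::-1]
c=np.zeros((560,800,3),np.uint8)
c[:560,:480]=f(W,280,120,96,112,480)   # x5
c[:280,480:]=f(T,150,180,80,70,320)    # x4
c[280:,480:]=f(S,400,130,80,70,320)
cv2.imwrite('pics/c5.png',c)
K=bot.camera_info('wrist')['intrinsics'];T_=np.linalg.inv(bot.camera_info('wrist')['T_tool_cam'])
def proj(p):  # world->wrist pixel
    q=T_@np.r_[np.array(o['orientation']).T@(np.array(p)-o['ee_pos']),1]; x,y,z=q[0],-q[1],-q[2]
    r=np.hypot(x,y);th=np.arctan2(r,z);return np.array([K[0,2]+K[0,0]*th*x/r,K[1,2]+K[1,1]*th*y/r])
e=np.array(o['ee_pos'])
for n,p in (('bush',[.555,.3225,.125]),('tip',e-[0,0,.127]),('knobtop',e+[0,0,.033])): print(n,proj(p),((proj(p)-[280,120])*5))
E
python3 m4.py
```

```text
19.0 [0.5563 0.3218 0.287 ] 0.024400427233679564 0.01731528179919148 [[-0.1833  0.9831  0.0002]
 [ 0.9831  0.1833  0.0001]
 [ 0.      0.0002 -1.    ]]
bush [321.9696 178.2594] [209.8482 291.297 ]
tip [323.1716 188.2614] [215.8582 341.307 ]
knobtop [323.4527 289.3447] [217.2637 846.7236]
```

View pics/c5.png

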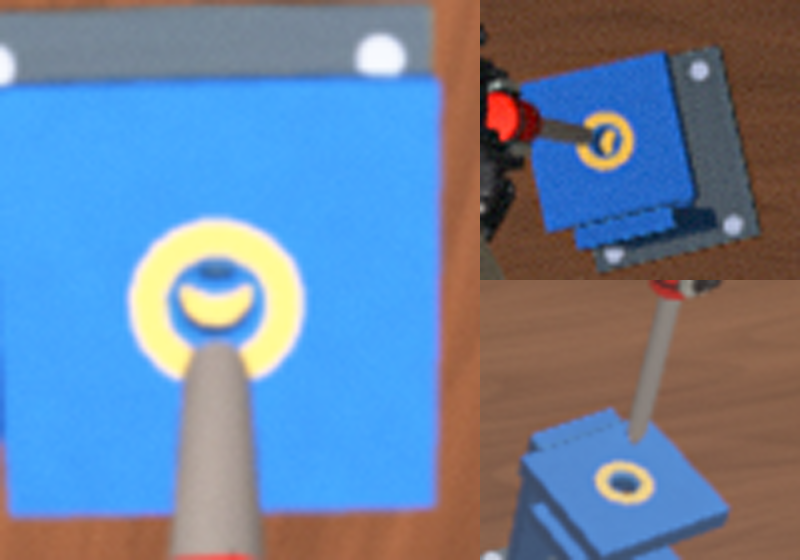

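The crops show the ring centred at wrist (323,180), with the rod tip just below it at (323,189) and nothing in the way. Column agreement is good. I lower the tip to just above the mouth and look again.

Call:
{"method": "play_rows", "body": {
  "motion": [
    [0.015,[0.0007,0,0.006],0],
    [0.015,[0.0007,0,0.014],0],
    [0.015,[0.0007,0,0.02],0],
    [0.015,[0.0007,0,0.025],0],
    [0.015,[0.0007,0,0.027],0],
    [0.015,[0.0007,0,0.028],0],
    [0.015,[0.0007,0,0.028],0],
    [0.015,[0.0007,0,0.028],0]
  ]
}}

```text
t: 20.15
ee_pos: [0.5561, 0.323, 0.2591]
orientation: [[-0.184, 0.983, 0.0], [0.983, 0.184, 0.0], [0.0, 0.0, -1.0]]
force: [0.2, 0.7, -1.7]
finger_gap: 0.0248
grasp_force: 59.1
```

```bash
cat >> m4.py <<'E'
b=cv2.cvtColor(W,cv2.COLOR_RGB2HSV)
for nm,im,box in (('wrist',W,(290,130,356,225)),('top',T,(165,200,200,232)),('scene',S,(420,165,455,195))):
    h=cv2.cvtColor(im,cv2.COLOR_RGB2HSV);m=cv2.inRange(h,np.array((14,80,90)),np.array((34,255,255)));x0,y0,x1,y1=box
    k=np.zeros_like(m);k[y0:y1,x0:x1]=m[y0:y1,x0:x1]
    pts=np.vstack([c[:,0] for c in cv2.findContours(k,0,1)[0]]); hull=cv2.convexHull(pts)
    el=cv2.fitEllipse(hull); print(nm,'ring',el,'at',atz(nm,el[0],.125,o))
E
sed -i 's/c5.png/c6.png/' m4.py; python3 m4.py
```

```text
20.15 [0.5561 0.323  0.2591] 0.02475873566813816 0.0011986596952396852 [[-0.184   0.9829  0.0004]
 [ 0.9829  0.184   0.0002]
 [ 0.0001  0.0004 -1.    ]]
bush [321.8262 186.5501] [209.1311 332.7506]
tip [323.139  188.2732] [215.6951 341.366 ]
knobtop [323.468  289.3399] [217.3398 846.6994]
wrist ring ((322.685546875, 188.7355194091797), (33.327110290527344, 34.12629318237305), 83.0773696899414) at [0.5562 0.3206 0.125 ]
top ring ((180.88766479492188, 214.8559112548828), (12.978893280029297, 13.639406204223633), 16.874080657958984) at [0.5551 0.3234 0.125 ]
scene ring ((435.6556701660156, 180.35546875), (8.616978645324707, 13.116804122924805), 99.30274200439453) at [0.558  0.3192 0.125 ]
```

View pics/c6.png

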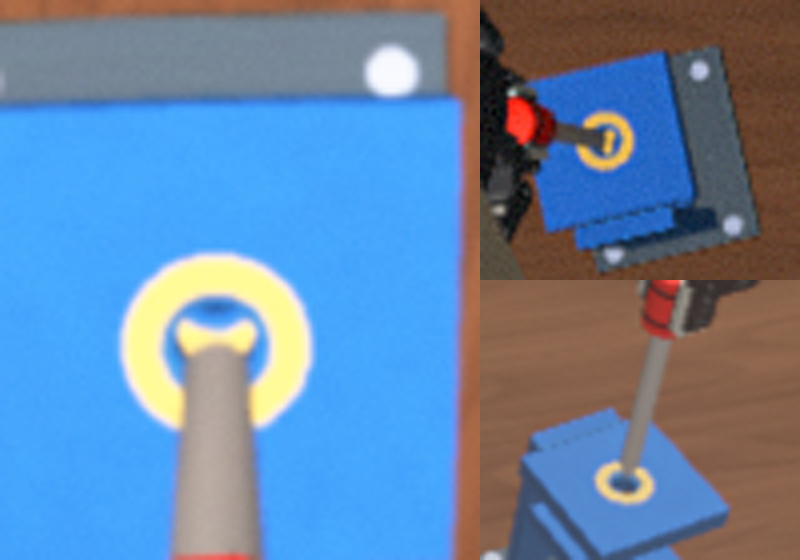

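The tip sits just above the ring's middle in all three views. I check the alignment along tool x sub-pixel with a projected rod model.

```bash
cat > m5.py <<'E'
from h import *
np.set_printoptions(precision=2,suppress=True,linewidth=160)
o=bot.get_obs();W=cv2.imread('pics/w5.png');e=np.array(o['ee_pos']);R=np.array(o['orientation'])
ci=bot.camera_info('wrist');K=ci['intrinsics'];Ti=np.linalg.inv(ci['T_tool_cam'])
def pj(q):
    q=Ti@np.r_[q,1];x,y,z=q[0],-q[1],-q[2];r=np.hypot(x,y);th=np.arctan2(r,z);return np.array([K[0,2]+K[0,0]*th*x/r,K[1,2]+K[1,1]*th*y/r])
a=np.linspace(0,2*np.pi,73)
circ=lambda dx,rad,z:np.array([pj([dx+rad*np.cos(t),rad*np.sin(t),z]) for t in a])
for dx in (-.004,-.002,0,.002):
    print(dx,'apex shaft',circ(dx,.006,.117)[:,1].min(),'tip circ',circ(dx,.002,.127)[:,1].min(),'knob edge',circ(dx,.013,.007)[:,1].min(),'tipc',pj([dx,0,.127]))
s=pj(R.T@(np.array([.5562,.3206,.125])-e));print('ring check',s)
print('px/mm tool x at plate',(pj(R.T@(np.array([.5562,.3206,.125])-e)+[.001,0,0])-s))
print(W[180:240:1,321:326].mean(1).round(0).astype(int).tolist())
# scene/top: ring centre vs rod
for c in ('scene','top'):
    M=np.array(bot.camera_info(c)['camera_from_world']);Kc=bot.camera_info(c)['intrinsics']
    def p(w):
        q=M@np.r_[w,1];return np.array([Kc[0,2]-Kc[0,0]*q[0]/q[2],Kc[1,2]+Kc[1,1]*q[1]/q[2]])
    b=np.array([.5562,.322,.125]);print(c,'tip minus ring if aligned',p(b+[0,0,e[2]-.127-.125])-p(b),'per +5mm tool x',(p(b+R[:,0]*.005)-p(b)),'tool y',(p(b+R[:,1]*.005)-p(b)))
E
python3 m5.py
```

```text
-0.004 apex shaft 189.05414960066616 tip circ 190.4008322687024 knob edge 231.9915291233404 tipc [323.19 192.54]
-0.002 apex shaft 186.82160725265996 tip circ 188.25668647028098 knob edge 228.45585093709798 tipc [323.2 190.4]
0 apex shaft 184.5804522407676 tip circ 186.1044491088836 knob edge 224.88620076688898 tipc [323.2  188.26]
0.002 apex shaft 182.33087068663184 tip circ 183.9442833294233 knob edge 221.2830486257459 tipc [323.2 186.1]
ring check [322.77 188.74]
px/mm tool x at plate [ 0.   -1.05]
[[208, 134, 70], [188, 113, 53], [214, 125, 55], [241, 148, 65], [248, 166, 90], [243, 194, 166], [214, 231, 239], [172, 240, 252], [157, 220, 242], [156, 180, 203], [157, 165, 180], [155, 163, 177], [156, 164, 177], [156, 163, 177], [156, 164, 178], [156, 163, 177], [156, 164, 177], [156, 165, 178], [157, 165, 179], [158, 165, 178], [157, 165, 178], [158, 166, 179], [157, 165, 179], [158, 165, 179], [160, 167, 181], [159, 167, 180], [160, 167, 181], [159, 167, 180], [160, 167, 181], [159, 167, 181], [160, 167, 182], [159, 167, 181], [159, 167, 181], [159, 168, 182], [160, 168, 182], [160, 168, 183], [160, 168, 181], [160, 168, 182], [159, 167, 181], [159, 168, 180], [160, 168, 181], [159, 167, 181], [159, 166, 180], [159, 167, 181], [160, 167, 180], [161, 168, 182], [159, 167, 180], [158, 167, 180], [158, 167, 180], [157, 165, 181], [144, 151, 198], [96, 103, 234], [46, 53, 241], [29, 35, 237], [26, 31, 214], [30, 30, 131], [33, 31, 61], [43, 41, 95], [40, 42, 181], [33, 37, 228]]
scene tip minus ring if aligned [ 0.51 -2.03] per +5mm tool x [ 1.77 -0.59] tool y [1.12 1.36]
top tip minus ring if aligned [-0.86 -0.16] per +5mm tool x [-2.05  0.43] tool y [-0.39 -2.03]
```

Call:
{"method": "play_rows", "body": {
  "motion": [
    [0.015,[0.001,0,0.002],0],
    [0.015,[0.001,0,0.006],0],
    [0.015,[0.001,0,0.01],0],
    [0.015,[0.001,0,0.014],0],
    [0.015,[0.001,0,0.018],0],
    [0.015,[0.001,0,0.022],0],
    [0.015,[0.001,0,0.025],0],
    [0.015,[0.001,0,0.025],0]
  ]
}}

```text
t: 21.3
ee_pos: [0.5557, 0.3238, 0.2334]
orientation: [[-0.184, 0.983, -0.001], [0.983, 0.184, -0.0], [-0.0, -0.001, -1.0]]
force: [0.8, 0.4, -2.4]
finger_gap: 0.0249
grasp_force: 59.1
```

Call:
{"method": "play_rows", "body": {
  "motion": [
    [0.015,[0,0,0.004],0],
    [0.015,[0,0,0.009],0],
    [0.015,[0,0,0.014],0],
    [0.015,[0,0,0.019],0],
    [0.015,[0,0,0.024],0],
    [0.015,[0,0,0.029],0],
    [0.015,[0,0,0.033],0],
    [0.015,[0,0,0.035],0]
  ]
}}

```text
t: 22.3
ee_pos: [0.5557, 0.3238, 0.1984]
orientation: [[-0.184, 0.983, -0.0], [0.983, 0.184, -0.0], [-0.0, -0.0, -1.0]]
force: [0.8, 0.3, -1.0]
finger_gap: 0.0247
grasp_force: 59.1
```

Tip at about 0.071, inside the lower bore's mouth with no side force. Continue.

Call:
{"method": "play_rows", "body": {
  "motion": [
    [0.015,[0,0,0.004],0],
    [0.015,[0,0,0.009],0],
    [0.015,[0,0,0.014],0],
    [0.015,[0,0,0.019],0],
    [0.015,[0,0,0.024],0],
    [0.015,[0,0,0.029],0],
    [0.015,[0,0,0.034],0],
    [0.015,[0,0,0.036],0]
  ]
}}

```text
t: 23.3
ee_pos: [0.5556, 0.3238, 0.1623]
orientation: [[-0.184, 0.983, -0.001], [0.983, 0.184, -0.0], [-0.0, -0.001, -1.0]]
force: [-0.2, -0.7, -1.8]
finger_gap: 0.0245
grasp_force: 59.1
```

Run:
```python
from h import *
o=bot.get_obs();S=snap('scene');T=snap('top')
print(o['t'],o['ee_pos'],o['force'],o['finger_gap'],o['grasp_force'])
f=lambda i,x,y,a,b,w:cv2.resize(i[y:y+b,x:x+a],(w,int(w*b/a)),interpolation=cv2.INTER_CUBIC)[:,:,::-1]
cv2.imwrite('pics/c7.png',cv2.hconcat([f(S,385,130,100,120,400),f(S,160,150,100,120,400)]))
```

```text
23.3 [0.55564832 0.32380875 0.16225008] [-0.20211868 -0.714519   -1.76728123] 0.024542242775364598 59.06327962875366
```

View pics/c7.png

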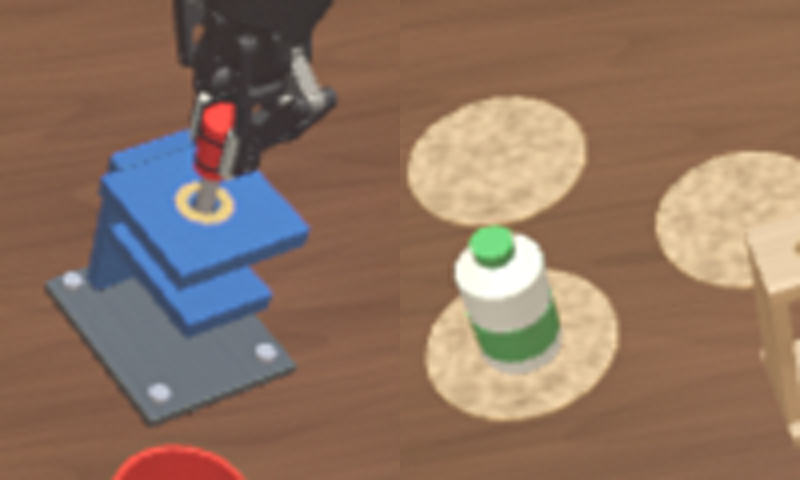

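The crop shows the rod standing in the upper bushing with its knob about 30 mm above the plate. That puts the tip at z ≈ 0.035, which is 25 mm below the lower bushing and 25 mm above the base plate. The bottle is upright on the far mat, and there is no contact force on the tool.

```bash
python3 -c "
from bench import bot
print(bot.job_done())"
```

```text
the job is handed in; nothing more can be done
None
```

The job is handed in: the bottle stands upright in the middle of the far mat, and the gripper holds the guide rod through both bushings, its tip about 25 mm below the lower one and 25 mm above the base plate (worked out from the tool height; the tip itself was out of view).

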